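# Lock the cam-arm coupler onto the bedside water canister

## Task

Stand the loose coupler fully down on the canister's grooved neck with its two cam arms still raised, without forcing it. Then swing both arms down together, keeping them in step, until both are folded all the way down, and let go. Leave the other things on the crate where they are.

Things in the scene. Friction and masses are not known exactly. Their poses are not given: they have to be found in the camera images.
- coupler: Loose aluminium groove coupler (blanking cap), 0.3 kg, standing open end down. Round body 42 mm wide, 34 mm high, with a 30 mm wide stub on top (33 mm at its rim). Socket underneath 35 mm wide, 24 mm deep. Origin: centre of the underside, z up. Two steel cam arms stand out along its +y and -y; its +x and -x sides are free, so the body can be gripped across x between the arms.
- coupler_top (a point): Centre of the coupler's stub top, 50 mm above its underside; axes as the coupler's.
- cam_a (a joint): Angle of the cam arm on the coupler's +y side (rad): 0 = level, straight out; negative = raised (starts between -0.8 and -0.5); positive = down; stop at +1.45 = folded, nearly vertical: locked. A stiff hinge (about 0.08 N m) holds it where it is left. In step: the two arms within about 0.6 rad of each other.
- cam_b (a joint): The same for the identical cam arm on the coupler's -y side: same values, stop and stiffness. Two open fingers pressed straight down, one on each arm, swing both arms down; the fingers can then pinch them home.
- cam_a_tip (a point): Tip of cam_a, 40 mm from its hinge. The hinge lies 23 mm from the coupler's axis (y = +23 mm), 22 mm above its underside, axis along the coupler's x. The arm is 12 mm wide, 6 mm thick, with an 8 mm thick, 16 mm wide cross bar near the tip. Folded, the two arms measure about 63 mm over the tips.
- cam_b_tip (a point): Tip of cam_b, 40 mm from its hinge at the coupler's y = -23 mm, 22 mm above its underside; otherwise as cam_a_tip.
- adapter_seat (a point): On the canister: centre of the flat shoulder (40 mm wide) on which the coupler's underside rests when fully down; axes as the canister's. Above it the grooved neck, 32 mm wide with a chamfered 27 mm tip, rises 22 mm. Below it a 26 mm wide stem leaves 40 mm to the canister's top (34 mm above a 44 mm wide collar at its foot).
- canister: Fixed flat-topped aluminium water canister, 120 (x) by 170 (y) by 90 mm high; origin at the centre of its underside. The grooved neck rises at its y = +25 mm; a low round vent plug (26 mm wide, 14 mm high) at its y = -58 mm is not used.
- pill_bottle: Bystander: orange pill bottle, 40 mm wide, 75 mm high, origin at the centre of its underside.
- cup: Bystander: white ceramic cup, 76 mm wide, 80 mm high, origin at the centre of its underside.
- tweezer_case: Bystander: black hard case for tweezers, 45 by 130 by 23 mm, lying flat, origin at the centre of its underside.
- aid_box: Bystander: fixed white first aid box with a green cross on its swing door, 100 by 190 by 200 mm high plus a carrying handle to 226 mm, origin at the centre of its underside.

How it is judged:
By the outcome, as a careful person would: the job done as asked, in the order asked, and still so for the second after the job is handed in, with the robot touching nothing.
It also fails if it takes over 59 s, if anything falls off the work surface, if the arm or the gripper's body presses on something with over 40 N, if the wrist force passes 120 N, or if a joint passes its speed limit or range.

## Robot

A 6-joint arm with a two-finger parallel gripper is mounted at the origin on the work surface. World frame = base frame: x ahead of the robot, y to its left, z up, the work surface at z = 0. Lengths are in m, angles in degrees, forces in N, time in s.
With the tool pointing down it reaches from about 0.325 to 0.75 m from the base axis. Payload 7.6 kg.
Tool frame: the origin (TCP) lies at the very end of the fingers, on their centre line; the grasp point (between the pads) lies 19 mm behind it (manip.hold_point_z is the distance from the TCP to the grasp point, in m); z points along the fingers, y is the line along which they close (so a half turn about z gives the same grasp; the last joint's range is limited). The gripper opens to 85 mm and grips with 20 to 120 N. Pads are 22 mm wide; open, the fingers measure 114 mm over their backs; the gripper's body (76 mm by 85 mm) begins 54 mm behind the grasp point. The pads swing forward as they close: fully open they stand 13 mm farther back than shut.
Start: joints at [72.29, 2.991, 80.254, -0, 96.75, -4.028], TCP at [0.124, 0.51, 0.231] pointing down, gripper open.
Joint ranges: [-166.34, 166.34], [-52.06, 124.39], [6.96, 135.62], [-60.46, 240.46], [14.63, 156.25], [-167.68, 167.68]. Speed limits (degrees/s): [147.25, 147.25, 172.46, 180, 180, 180].

## Interface

Orientations are given as a 3x3 rotation matrix whose columns are the frame's x, y, z axes.
In Python, from plant import manip, imaging, job, nets gives the robot as it stands. The module is installed in compiled form; this text tells all that it offers.
- The arm moves only by the tool servo_tool, never from a script. Its argument "rows" is a list of rows, each an object with "translation": the shift along the tool's x, y, z in mm, a list of three; "dr": the turn, a rotation vector about the tool's x, y, z in degrees, a list of three; "jaw": the opening, from 0 (shut) to 1 (fully open). A call has 1 to 5 rows; each row is the pose to reach, as a shift and turn from the pose commanded when the call began, along the tool's axes at that moment; what a row does not reach only later rows make up. A row lasts 1/12 s, in which the tool goes at most 41.7 mm and 7.16 degrees, less where a joint would pass 70% of its speed; a pose out of reach is approached as far as the arm can. A call with a gripper value outside its range is refused whole. The fingers move at their own pace and stop on an object; "grip_force" is the grip in N (left out, the last holds). Time passes only in rows, so rows that repeat a pose let the fingers close. It gives the time, the measured TCP pose, the force, the opening and the grip force at its end, in the units of the state.
- manip.observe(): the state, without advancing time (a new reading comes with each control period).
- imaging.grab_frame(name): name is "scene" or "top" or "wrist"; returns a dict with "pixels" (420x560x3 uint8, red, green, blue), "range_z" (420x560 float32, m along the optical axis (not along the pixel's ray), 0 where there is no reading), "fx", "fy", "cx", "cy" (pixels), "R" (3x3) and "t" (3): a world point X has camera coordinates R X + t; the wrist camera has in their place "T_tool_cam" (4x4, takes a point from camera to tool coordinates, whose origin is the TCP and whose axes are the flange's). Camera axes: x right, y down, z forward; pixel columns grow to the right and rows downward; lengths in m; the calibration is good to about 2 mm. A picture is of the moment at which its call begins: read the wrist's pose just before it.
- job.sign_off(): hands the job in; it is judged then, once.
Trained networks look in a picture, given as the dict that the camera call returned (one of the last four; its "shot" number tells which), for a name from the list of things; names that differ only in an ending like _2 or _b are one class to them, and where a whole thing is asked for, a point or a joint stands for the part that bears it (a point fixed in the world has none). Each returns a list of dicts, best first, with "conf" (0 to 1); they miss things now and then, are a little off and sometimes report something else, mostly with a low value. They report only what shows in the picture. A call takes as long as a camera call.
- nets.recognise(target, picture): "bbox" ([left, top, width, height] in pixels, round what is visible of it).
- nets.spot_point(target, picture): "centre" ([row, column] in pixels: a listed point, or the origin of a listed thing).
The state is a dict: "time": time; "joint_pos": joint angles; "joint_velocities": joint speeds; "effort": joint torques, N m; "ee_pos": TCP position; "eef_rot": TCP orientation; "force": force on the tool from outside, world axes, zero at the start; "torque": the same for the moment, N m; "width": opening from 0.0 (shut) to 1.0 (fully open); "gripper_force": force on a finger pad.
Only numpy, scipy, OpenCV 4.12 (cv2) and the standard library are available. Lean on these libraries where they do the work, as an engineer would, in place of code of your own. Each camera call takes 0.05 s, during which the arm holds its last target. There are 200 camera calls.

## Working session

There is one attempt and no reset: what is moved stays moved. The work goes in short steps, Python scripts to look and compute and a tool call to move; the robot and the scene stay as the last step left them, time stands still between calls to the robot, and variables do not carry over. Pictures are saved under pics/ and viewed, at most 10 in all, crops included, and the job is handed in when it is done.

Besides the shell and the picture viewer there is one more tool, called after ">>>" in YAML: its name, and indented under it one key for each argument. servo_tool: Moves the arm, as the interface text tells. Its arguments: {"type":"object","properties":{"rows":{"type":"array"},"grip_force":{"type":"number"}},"required":["rows"]}

```bash
mkdir -p pics; cat > h.py <<'E'
import numpy as np, cv2
from plant import manip, imaging, job, nets
def grab(n):
    s=manip.observe(); f=imaging.grab_frame(n)
    if n=='wrist':
        T=np.eye(4);T[:3,:3]=np.array(s['eef_rot']);T[:3,3]=s['ee_pos']
        f['W']=T@np.array(f['T_tool_cam'])
    else:
        M=np.eye(4);M[:3,:3]=f['R'];M[:3,3]=f['t'];f['W']=np.linalg.inv(M)
    return f
def cloud(f):
    z=f['range_z'];v,u=np.mgrid[:z.shape[0],:z.shape[1]]
    P=np.stack([(u-f['cx'])/f['fx']*z,(v-f['cy'])/f['fy']*z,z],-1)
    return P@f['W'][:3,:3].T+f['W'][:3,3]
def atz(f,rc,zw):
    d=f['W'][:3,:3]@np.array([(rc[1]-f['cx'])/f['fx'],(rc[0]-f['cy'])/f['fy'],1]);o=f['W'][:3,3]
    return o+d*(zw-o[2])/d[2]
def save(f,n,roi=None):
    im=f['pixels'][:,:,::-1]
    cv2.imwrite('pics/'+n+'.png',im)
E
python3 - <<'E'
from h import *
s=manip.observe();print(s['time'],s['ee_pos'],s['eef_rot'],s['width'],manip.hold_point_z)
ims=[]
for n in ('top','scene'):
    f=grab(n);C=cloud(f);ims.append(f['pixels'][:,:,::-1])
    for t in ('coupler','coupler_top','cam_a_tip','cam_b_tip','adapter_seat','canister','pill_bottle','cup','tweezer_case','aid_box'):
        for d in nets.spot_point(t,f)[:3]:
            r,c=map(int,np.round(d['centre']));r=min(max(r,0),419);c=min(max(c,0),559)
            print(n,t,round(d['conf'],2),(r,c),C[r,c].round(3))
cv2.imwrite('pics/a.png',ims[0]);cv2.imwrite('pics/b.png',ims[1])
E
```

```text
0.0 [0.12405031 0.50980745 0.2304704 ] [[-9.71632523e-01  2.36495227e-01 -4.97581008e-04]
 [ 2.36495719e-01  9.71631335e-01 -1.52419495e-03]
 [ 1.23000468e-04 -1.59863316e-03 -9.99998715e-01]] 1.0007759255777673 0.0187
top coupler 0.56 (230, 279) [0.573 0.136 0.056]
top coupler_top 0.62 (230, 280) [0.462 0.119 1.025]
top cam_a_tip 0.53 (226, 258) [0.59  0.193 0.005]
top cam_b_tip 0.41 (228, 304) [0.584 0.071 0.003]
top adapter_seat 0.87 (208, 390) [ 0.608 -0.114  0.163]
top canister 0.75 (230, 278) [0.573 0.139 0.054]
top canister 0.61 (219, 388) [ 0.592 -0.124  0.104]
top pill_bottle 0.49 (158, 272) [0.752 0.153 0.082]
top pill_bottle 0.19 (234, 278) [0.563 0.139 0.057]
top cup 0.74 (160, 393) [ 0.743 -0.149  0.085]
top tweezer_case 0.65 (160, 319) [0.762 0.03  0.026]
top tweezer_case 0.64 (162, 273) [0.75  0.151 0.053]
top aid_box 0.78 (208, 163) [0.607 0.384 0.198]
scene coupler 0.73 (203, 183) [ 0.623 -0.116  0.149]
scene coupler 0.71 (237, 294) [0.6   0.136 0.021]
scene coupler_top 0.96 (224, 296) [0.591 0.141 0.056]
scene cam_a_tip 0.5 (223, 316) [0.588 0.19  0.056]
scene cam_b_tip 0.51 (217, 273) [0.507 0.085 0.01 ]
scene adapter_seat 0.56 (200, 181) [ 0.626 -0.119  0.16 ]
scene canister 0.93 (245, 176) [ 0.667 -0.137  0.063]
scene pill_bottle 0.67 (293, 305) [0.791 0.151 0.033]
scene cup 0.84 (295, 156) [ 0.807 -0.159  0.052]
scene cup 0.71 (291, 305) [0.79  0.151 0.038]
scene tweezer_case 0.88 (289, 245) [0.773 0.022 0.028]
scene tweezer_case 0.69 (224, 316) [0.593 0.189 0.057]
scene tweezer_case 0.32 (299, 157) [ 0.805 -0.16   0.037]
scene aid_box 0.77 (255, 426) [0.682 0.44  0.033]
```

View pics/a.png

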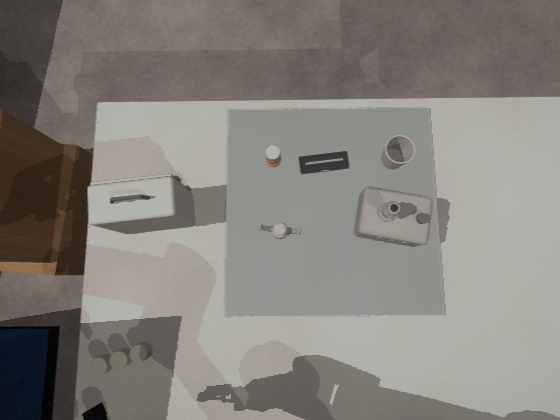

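View pics/b.png

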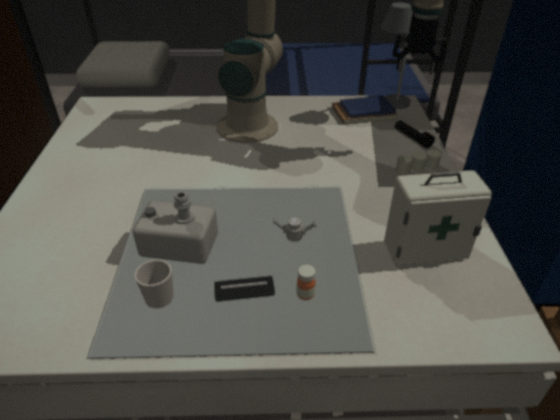

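Top view: the coupler is at about (row 230, col 280) with its arms nearly along world y. The neck is at about (208, 392) on the canister. The cup, case and bottle lie in front and the aid box is to the left. I'll set out toward the coupler.

>>> servo_tool:
  rows:
    - {"translation":[-36,-20,0],"dr":[0,0,6],"jaw":1}
    - {"translation":[-72,-40,0],"dr":[0,0,12],"jaw":1}
    - {"translation":[-108,-60,0],"dr":[0,0,18],"jaw":1}
    - {"translation":[-144,-80,0],"dr":[0,0,24],"jaw":1}
    - {"translation":[-180,-100,0],"dr":[0,0,30],"jaw":1}

```text
time: 1.52
ee_pos: [0.2763, 0.3689, 0.2315]
eef_rot: [[-0.72, 0.694, 0.0], [0.694, 0.72, 0.0], [0.0, 0.001, -1.0]]
force: [0.6, 0.3, 0.1]
width: 1.0
gripper_force: 0.0
```

```bash
cat >> h.py <<'E'
def go(p,yaw=None):
    "shift in tool mm to world p; dr z to bring tool y to heading yaw (deg)"
    s=manip.observe();R=np.array(s['eef_rot'])
    print('t',round(s['time'],2),'pos',np.round(s['ee_pos'],4),'yh',np.degrees(np.arctan2(R[1,1],R[0,1])).round(2),'F',np.round(s['force'],1),'w',round(s['width'],3),'g',s['gripper_force'])
    print('shift',(R.T@(np.array(p)-s['ee_pos'])*1000).round(1))
    if yaw is not None: print('drz',round((np.degrees(np.arctan2(R[1,1],R[0,1]))-yaw+180)%360-180,2))
E
python3 -c "
from h import *
go([.50,.14,.25],0)"
```

```text
t 1.52 pos [0.2763 0.3689 0.2315] yh 46.06 F [0.6 0.3 0.1] w 1.0 g 0.0
shift [-319.9   -9.6  -18.5]
drz 46.06
```

>>> servo_tool:
  rows:
    - {"translation":[-36,-1,0],"dr":[0,0,6],"jaw":1}
    - {"translation":[-72,-2,0],"dr":[0,0,12],"jaw":1}
    - {"translation":[-108,-3,0],"dr":[0,0,18],"jaw":1}
    - {"translation":[-144,-4,0],"dr":[0,0,24],"jaw":1}
    - {"translation":[-180,-5,0],"dr":[0,0,30],"jaw":1}

```text
time: 1.93
ee_pos: [0.4031, 0.2409, 0.2315]
eef_rot: [[-0.276, 0.961, 0.001], [0.961, 0.276, 0.0], [0.0, 0.001, -1.0]]
force: [0.7, 0.6, 0.1]
width: 1.0
gripper_force: 0.0
```

```bash
python3 -c "
from h import *
go([.52,.14,.25],0)
f=imaging.grab_frame('wrist');print(f['T_tool_cam'])"
```

```text
t 1.93 pos [0.4031 0.2409 0.2315] yh 16.02 F [0.7 0.6 0.1] w 1.0 g 0.0
shift [-129.3   84.5  -18.4]
drz 16.02
[[-7.80271765e-04 -9.54183493e-01 -2.99221077e-01  7.62399343e-02]
 [ 9.99999439e-01 -9.59072283e-04  4.50702256e-04  2.78277326e-04]
 [-7.17027294e-04 -2.99220557e-01  9.54183706e-01 -1.42503626e-01]
 [ 0.00000000e+00  0.00000000e+00  0.00000000e+00  1.00000000e+00]]
```

>>> servo_tool:
  rows:
    - {"translation":[-29,27,0],"dr":[0,0,3.5],"jaw":1}
    - {"translation":[-58,54,0],"dr":[0,0,7],"jaw":1}
    - {"translation":[-87,81,0],"dr":[0,0,10.5],"jaw":1}
    - {"translation":[-116,108,0],"dr":[0,0,14],"jaw":1}
    - {"translation":[-144,135,0],"dr":[0,0,17],"jaw":1}

```text
time: 2.4
ee_pos: [0.5736, 0.1408, 0.2313]
eef_rot: [[0.015, 1.0, 0.0], [1.0, -0.015, 0.0], [0.0, 0.0, -1.0]]
force: [0.4, 1.1, 0.2]
width: 1.001
gripper_force: 0.0
```

```bash
python3 - <<'E'
from h import *
f=grab('wrist');C=cloud(f);save(f,'w1')
for t,z in (('coupler_top',.053),('cam_a_tip',.048),('cam_b_tip',.048)):
    for d in nets.spot_point(t,f)[:2]: print(t,round(d['conf'],2),np.round(d['centre']),atz(f,d['centre'],z).round(4))
Z=C[...,2];ok=f['range_z']>0
print('mat z',np.median(Z[ok&(Z<.02)]))
m=ok&(Z>.02)&(np.hypot(C[...,0]-.577,C[...,1]-.137)<.1)
h=np.histogram(Z[m],bins=np.arange(.02,.08,.002));print(dict(zip(h[1].round(3),h[0])))
st=m&(Z>.046)&(np.hypot(C[...,0]-.577,C[...,1]-.137)<.03)
print('stub',cv2.minEnclosingCircle(C[st][:,:2].astype(np.float32)))
P=C[m][:,:2];w=P-P.mean(0);e=np.linalg.svd(w,full_matrices=False)[2][0];print('dir',e,np.degrees(np.arctan2(e[1],e[0])),'ext',(w@e).min(),(w@e).max(),P.mean(0))
go([.577,.137,.23],0)
E
```

```text
coupler_top 0.94 [188. 286.] [0.5795 0.1369 0.053 ]
cam_a_tip 0.93 [135. 294.] [0.5881 0.1873 0.048 ]
mat z 0.005712777250442558
{np.float64(0.02): np.int64(5), np.float64(0.022): np.int64(4), np.float64(0.024): np.int64(8), np.float64(0.026): np.int64(8), np.float64(0.028): np.int64(21), np.float64(0.03): np.int64(28), np.float64(0.032): np.int64(119), np.float64(0.034): np.int64(107), np.float64(0.036): np.int64(67), np.float64(0.038): np.int64(267), np.float64(0.04): np.int64(231), np.float64(0.042): np.int64(70), np.float64(0.044): np.int64(55), np.float64(0.046): np.int64(54), np.float64(0.048): np.int64(54), np.float64(0.05): np.int64(63), np.float64(0.052): np.int64(68), np.float64(0.054): np.int64(542), np.float64(0.056): np.int64(514), np.float64(0.058): np.int64(7), np.float64(0.06): np.int64(0), np.float64(0.062): np.int64(0), np.float64(0.064): np.int64(0), np.float64(0.066): np.int64(0), np.float64(0.068): np.int64(0), np.float64(0.07): np.int64(0), np.float64(0.072): np.int64(0), np.float64(0.074): np.int64(0), np.float64(0.076): np.int64(0)}
stub ((0.5771414637565613, 0.1450439989566803), 0.025554344058036804)
dir [-0.99987547  0.01578103] 179.09577629194607 ext -0.07464203334934798 0.07478258034121697 [0.57407381 0.14965958]
t 2.6 pos [0.5724 0.1417 0.2303] yh -0.74 F [-0.2  0.1 -0.4] w 1.001 g 0.0
shift [-4.6  4.6  0.3]
drz -0.74
```

View pics/w1.png

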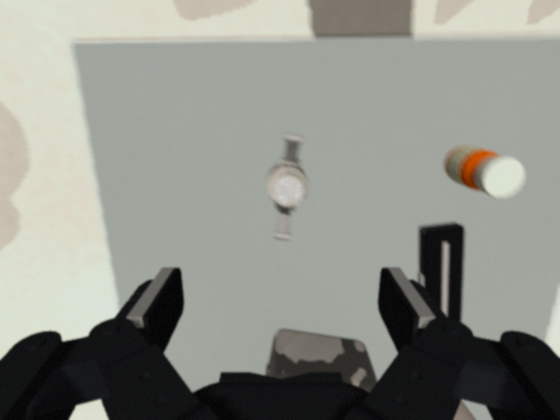

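The wrist view shows the coupler's stub at (188, 287), arm tips at (135, 294) and (238, 283), so the coupler is turned about -8°. I'll lower to look closer.

>>> servo_tool:
  rows:
    - {"translation":[-1,2,25],"dr":[0,0,2],"jaw":1}
    - {"translation":[-2,4,50],"dr":[0,0,4],"jaw":1}
    - {"translation":[-3,6,75],"dr":[0,0,6],"jaw":1}
    - {"translation":[-4,7,105],"dr":[0,0,7],"jaw":1}
    - {"translation":[-4,7,105],"dr":[0,0,7],"jaw":1}

```text
time: 3.02
ee_pos: [0.5754, 0.1386, 0.1204]
eef_rot: [[0.132, 0.991, -0.01], [0.991, -0.132, -0.001], [-0.003, -0.009, -1.0]]
force: [-0.6, 0.3, -1.2]
width: 0.999
gripper_force: 0.0
```

```bash
python3 - <<'E'
from h import *
imaging.grab_frame('wrist')
f=grab('wrist');C=cloud(f);save(f,'w2')
for t,z in (('coupler_top',.055),('cam_a_tip',.05),('cam_b_tip',.05)):
    for d in nets.spot_point(t,f)[:2]: print(t,round(d['conf'],2),np.round(d['centre']),atz(f,d['centre'],z).round(4))
Z=C[...,2];ok=f['range_z']>0
print('mat z',np.median(Z[ok&(Z<.02)]))
D=np.hypot(C[...,0]-.579,C[...,1]-.137)
st=ok&(Z>.052)&(D<.022);print('stub',st.sum(),np.median(Z[st]),cv2.minEnclosingCircle(C[st][:,:2].astype(np.float32)),C[st].mean(0))
for sg in (1,-1):
    a=ok&(Z>.026)&(sg*(C[...,1]-.137)>.028)&(D<.075)&(abs(C[...,0]-.58)<.03)
    P=C[a];far=P[D[a]>np.percentile(D[a],70)]
    print(sg,a.sum(),P.mean(0),far.mean(0),D[a].max(),P[:,2].max())
go([.579,.137,.12],-8)
E
```

```text
coupler_top 0.83 [223. 284.] [0.5789 0.1378 0.055 ]
cam_a_tip 0.74 [144. 285.] [0.5861 0.1884 0.05  ]
cam_b_tip 0.81 [295. 283.] [0.5708 0.08   0.05  ]
mat z 0.005929645794458621
stub 8210 0.20332024956449435 ((0.5793895721435547, 0.14025983214378357), 0.020499087870121002) [0.57931204 0.14671666 0.17277185]
1 706 [0.58345185 0.1796948  0.04938558] [0.58435278 0.1877684  0.05446501] 0.0536238430978615 0.057186611797801906
-1 773 [0.57386992 0.09699786 0.04826123] [0.57286129 0.08913826 0.05618102] 0.0531324258293186 0.05918917120003142
t 3.27 pos [0.58   0.1388 0.1295] yh -7.61 F [ 0.2  0.1 -0.3] w 0.999 g 0.0
shift [-1.9 -0.8  9.5]
drz 0.39
```

View pics/w2.png

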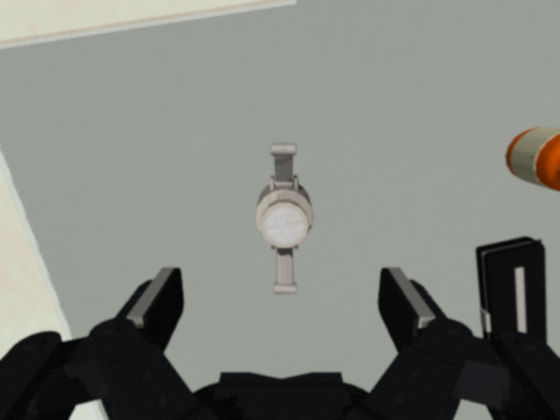

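The coupler sits centred between the fingers (stub at 223, 285; arms vertical in the image). Next I descend.

>>> servo_tool:
  rows:
    - {"translation":[-0.5,-0.5,25],"dr":[0,0,-0.5],"jaw":1}
    - {"translation":[-1,-1,50],"dr":[0,0,-1],"jaw":1}
    - {"translation":[-1,-1,75],"dr":[0,0,-1],"jaw":1}
    - {"translation":[-1,-1,95],"dr":[0,0,-1],"jaw":1}
    - {"translation":[-1,-1,95],"dr":[0,0,-1],"jaw":1}

```text
time: 3.68
ee_pos: [0.5762, 0.1371, 0.0285]
eef_rot: [[0.116, 0.993, -0.005], [0.993, -0.116, -0.001], [-0.001, -0.005, -1.0]]
force: [-0.0, -0.1, -0.4]
width: 0.999
gripper_force: 0.0
```

```bash
python3 - <<'E'
from h import *
imaging.grab_frame('wrist');imaging.grab_frame('wrist')
go([.5787,.1382,.009],-6.7)
f=grab('wrist');go([.5787,.1382,.009],-6.7)
for t,z in (('coupler_top',.055),('cam_a_tip',.055),('cam_b_tip',.055)):
    for d in nets.spot_point(t,f)[:1]: print(t,round(d['conf'],2),np.round(d['centre']),atz(f,d['centre'],z).round(4))
E
```

```text
t 3.78 pos [0.5786 0.1375 0.0329] yh -6.66 F [0.6 0.3 0.6] w 0.998 g 0.0
shift [ 0.7 -0.  23.9]
drz 0.04
t 3.83 pos [0.5794 0.1376 0.034 ] yh -6.67 F [ 0.4 -0.6  0.3] w 1.002 g 0.0
shift [ 0.5 -0.8 25. ]
drz 0.03
coupler_top 0.6 [298. 281.] [0.5792 0.1369 0.055 ]
cam_a_tip 0.8 [171. 283.] [0.586  0.1896 0.055 ]
```

>>> servo_tool:
  rows:
    - {"translation":[0,0,12],"dr":[0,0,0],"jaw":1}
    - {"translation":[0,0,22],"dr":[0,0,0],"jaw":1}
    - {"translation":[0,0,25],"dr":[0,0,0],"jaw":1}
    - {"translation":[0,0,25],"dr":[0,0,0],"jaw":1}
    - {"translation":[0,0,25],"dr":[0,0,0],"jaw":0.6}
  grip_force: 45

```text
time: 4.4
ee_pos: [0.5776, 0.1372, 0.0057]
eef_rot: [[0.116, 0.993, -0.001], [0.993, -0.116, -0.0], [-0.0, -0.001, -1.0]]
force: [0.8, 0.1, -0.2]
width: 0.88
gripper_force: 0.0
```

>>> servo_tool:
  rows:
    - {"translation":[0,0,0],"dr":[0,0,0],"jaw":0.3}
    - {"translation":[0,0,0],"dr":[0,0,0],"jaw":0.3}
    - {"translation":[0,0,0],"dr":[0,0,0],"jaw":0.3}
    - {"translation":[0,0,0],"dr":[0,0,0],"jaw":0.3}
    - {"translation":[0,0,0],"dr":[0,0,0],"jaw":0.3}

```text
time: 4.82
ee_pos: [0.5783, 0.1373, 0.007]
eef_rot: [[0.116, 0.993, 0.001], [0.993, -0.116, 0.0], [0.0, 0.001, -1.0]]
force: [-1.7, 0.4, 4.8]
width: 0.477
gripper_force: 45.3
```

>>> servo_tool:
  rows:
    - {"translation":[0,0,-15],"dr":[0,0,0],"jaw":0.3}
    - {"translation":[0,0,-50],"dr":[0,0,0],"jaw":0.3}
    - {"translation":[0,0,-90],"dr":[0,0,0],"jaw":0.3}
    - {"translation":[0,0,-130],"dr":[0,0,0],"jaw":0.3}
    - {"translation":[0,0,-170],"dr":[0,0,0],"jaw":0.3}

```text
time: 5.23
ee_pos: [0.5773, 0.1371, 0.1772]
eef_rot: [[0.116, 0.993, -0.002], [0.993, -0.116, -0.0], [-0.0, -0.002, -1.0]]
force: [1.1, 1.8, -3.2]
width: 0.474
gripper_force: 46.3
```

>>> servo_tool:
  rows:
    - {"translation":[-15,2,-25],"dr":[0,0,0],"jaw":0.3}
    - {"translation":[-45,4,-50],"dr":[0,0,0],"jaw":0.3}
    - {"translation":[-85,6,-60],"dr":[0,0,0],"jaw":0.3}
    - {"translation":[-123,7,-60],"dr":[0,0,0],"jaw":0.3}
    - {"translation":[-160,8,-60],"dr":[0,0,0],"jaw":0.3}

```text
time: 5.65
ee_pos: [0.5671, -0.0242, 0.2368]
eef_rot: [[0.116, 0.993, 0.001], [0.993, -0.116, -0.0], [-0.0, 0.001, -1.0]]
force: [0.3, 0.4, -3.0]
width: 0.476
gripper_force: 46.4
```

```bash
python3 - <<'E'
from h import *
go([.608,-.2,.24],-6.7)
for n in ('top','scene'):
    f=grab(n);C=cloud(f);Z=C[...,2];ok=f['range_z']>0
    m=ok&(np.hypot(C[...,0]-.61,C[...,1]+.117)<.04)&(Z>.14)&(Z<.175)
    print(n,m.sum(),C[m].mean(0),C[m].min(0),C[m].max(0))
    m=ok&(np.abs(C[...,0]-.6)<.12)&(abs(C[...,1]+.13)<.15)&(Z>.085)&(Z<.105)
    print(cv2.minAreaRect(C[m][:,:2].astype(np.float32)),np.median(Z[m]))
    for d in nets.spot_point('adapter_seat',f)[:1]: print(d['conf'],d['centre'],atz(f,d['centre'],.136))
E
```

```text
t 5.65 pos [ 0.5671 -0.0242  0.2368] yh -6.65 F [ 0.3  0.4 -3. ] w 0.476 g 46.38277650155942
shift [-169.9   61.    -3.1]
drz 0.05<stdin>:6: RuntimeWarning: Mean of empty slice.
  ret = um.true_divide(
Traceback (most recent call last):
ValueError: zero-size array to reduction operation minimum which has no identity
```

>>> servo_tool:
  rows:
    - {"translation":[-34,12,0],"dr":[0,0,0],"jaw":0.3}
    - {"translation":[-70,25,0],"dr":[0,0,0],"jaw":0.3}
    - {"translation":[-106,38,0],"dr":[0,0,0],"jaw":0.3}
    - {"translation":[-140,50,0],"dr":[0,0,0],"jaw":0.3}
    - {"translation":[-170,60,0],"dr":[0,0,0],"jaw":0.3}

```text
time: 6.12
ee_pos: [0.607, -0.2007, 0.2351]
eef_rot: [[0.117, 0.993, -0.002], [0.993, -0.117, 0.0], [0.0, -0.002, -1.0]]
force: [0.2, 0.5, -2.6]
width: 0.475
gripper_force: 46.4
```

```bash
python3 - <<'E'
from h import *
for i in range(4): imaging.grab_frame('wrist')
f=grab('wrist');C=cloud(f);Z=C[...,2];ok=f['range_z']>0;save(f,'w3')
np.savez('w3.npz',C=C,W=f['W'],z=f['range_z'])
go([.61,-.117,.24],-6.7)
for t,z in (('adapter_seat',.136),('coupler_top',.28),('canister',.006)):
    for d in nets.spot_point(t,f)[:2]: print(t,round(d['conf'],2),np.round(d['centre']),atz(f,d['centre'],z).round(4))
near=ok&(np.hypot(C[...,0]-.61,C[...,1]+.117)<.045)
h=np.histogram(Z[near],bins=np.arange(.08,.2,.004));print(dict(zip(h[1].round(3).tolist(),h[0].tolist())))
E
```

```text
t 6.37 pos [ 0.6069 -0.198   0.2353] yh -6.68 F [ 0.7  0.7 -3.1] w 0.474 g 46.60582432858064
shift [80.8 -6.4 -4.6]
drz 0.02
adapter_seat 0.86 [103. 272.] [ 0.6103 -0.1228  0.136 ]
coupler_top 0.9 [343. 283.] [ 0.6076 -0.2026  0.28  ]
canister 0.86 [128. 274.] [ 0.6055 -0.1482  0.006 ]
{0.08: 0, 0.084: 0, 0.088: 0, 0.092: 4163, 0.096: 3634, 0.1: 0, 0.104: 0, 0.108: 0, 0.112: 0, 0.116: 0, 0.12: 0, 0.124: 0, 0.128: 0, 0.132: 0, 0.136: 72, 0.14: 593, 0.144: 0, 0.148: 0, 0.152: 0, 0.156: 234, 0.16: 1701, 0.164: 212, 0.168: 0, 0.172: 0, 0.176: 0, 0.18: 0, 0.184: 0, 0.188: 0, 0.192: 0}
```

View pics/w3.png

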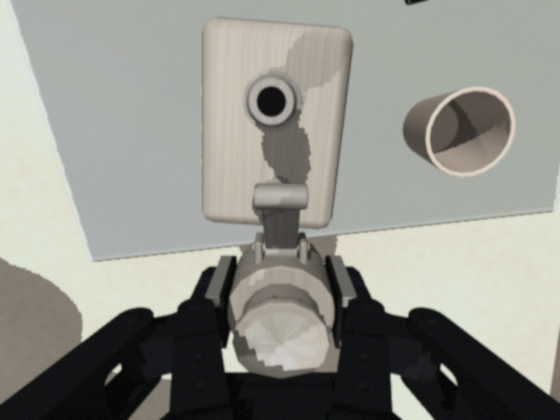

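```bash
python3 - <<'E'
import numpy as np,cv2
d=np.load('w3.npz');C=d['C'];z=d['z'];Z=C[...,2];ok=z>0
def circ(P):
    P=P[:,:2];A=np.c_[2*P,np.ones(len(P))];x=np.linalg.lstsq(A,(P**2).sum(1),rcond=None)[0];return x[:2].round(4),np.sqrt(x[2]+x[:2]@x[:2]).round(4)
near=ok&(np.hypot(C[...,0]-.61,C[...,1]+.12)<.03)
for lo,hi in((.152,.17),(.134,.148),(.134,.17)):
    m=near&(Z>lo)&(Z<hi);print(lo,m.sum(),np.median(Z[m]),cv2.minEnclosingCircle(C[m][:,:2].astype(np.float32)))
    b=m.astype(np.uint8);c=max(cv2.findContours(b,cv2.RETR_EXTERNAL,cv2.CHAIN_APPROX_NONE)[0],key=len)[:,0]
    print('  fit',circ(C[c[:,1],c[:,0]]))
m=np.zeros_like(ok);m[230:400,220:345]=1
m&=ok;h=np.histogram(Z[m],bins=np.arange(.2,.32,.005));print(dict(zip(h[1].round(3).tolist(),h[0].tolist())))
t=m&(Z>Z[340,283]-.003)&(Z<Z[340,283]+.003);print(Z[340,283],t.sum(),cv2.minEnclosingCircle(C[t][:,:2].astype(np.float32)),C[t].mean(0))
s=m&(Z>.255)&(Z<.27);print(C[s].mean(0),C[s].min(0),C[s].max(0))
# arm cross bar
a=np.zeros_like(ok);a[180:212,252:308]=1;a&=ok&(Z>.2);print('bar',C[a].mean(0),C[a].max(0))
E
```

```text
0.152 2147 0.1628858400536526 ((0.6103598475456238, -0.12232208251953125), 0.01602242887020111)
  fit (array([ 0.6104, -0.1223]), np.float64(0.0156))
0.134 665 0.14084976774485547 ((0.6103520393371582, -0.12234648317098618), 0.020012972876429558)
  fit (array([ 0.6104, -0.1223]), np.float64(0.0194))
0.134 2812 0.1624399496892731 ((0.6103520393371582, -0.12234648317098618), 0.020012972876429558)
  fit (array([ 0.6104, -0.1223]), np.float64(0.0194))
{0.2: 0, 0.205: 0, 0.21: 0, 0.215: 0, 0.22: 0, 0.225: 0, 0.23: 3, 0.235: 125, 0.24: 298, 0.245: 348, 0.25: 457, 0.255: 598, 0.26: 1581, 0.265: 3553, 0.27: 1397, 0.275: 379, 0.28: 6171, 0.285: 28, 0.29: 3, 0.295: 3, 0.3: 45, 0.305: 808, 0.31: 1626}
0.28331673067577445 6187 ((0.606913149356842, -0.19950251281261444), 0.016828440129756927) [ 0.60734521 -0.19787859  0.2836013 ]
[ 0.60907138 -0.18530509  0.26504675] [ 0.58428642 -0.21288515  0.25501004] [ 0.63397229 -0.16431448  0.26999976]
bar [ 0.61308042 -0.14969368  0.28199966] [ 0.62125287 -0.14520096  0.28500765]
```

Neck centre is at (0.6104, -0.1223) with seat z≈0.141. The held stub is at (0.6069, -0.1995) with its underside at about 0.2335. In the image, the neck is at (101, 271) and the held stub at (343, 283). I'll move over and lower to just above the neck.

>>> servo_tool:
  rows:
    - {"translation":[20,-1.5,0],"dr":[0,0,0],"jaw":0.3}
    - {"translation":[45,-3,0],"dr":[0,0,0],"jaw":0.3}
    - {"translation":[70,-5,10],"dr":[0,0,0],"jaw":0.3}
    - {"translation":[77,-5.5,35],"dr":[0,0,0],"jaw":0.3}
    - {"translation":[77,-5.5,60],"dr":[0,0,0],"jaw":0.3}

```text
time: 6.93
ee_pos: [0.6115, -0.1179, 0.1776]
eef_rot: [[0.112, 0.994, 0.004], [0.994, -0.112, -0.0], [0.0, 0.004, -1.0]]
force: [0.1, -0.1, -3.1]
width: 0.471
gripper_force: 46.7
```

```bash
python3 - <<'E'
from h import *
for i in range(3): imaging.grab_frame('wrist')
f=grab('scene');C=cloud(f);Z=C[...,2];ok=f['range_z']>0
go([.6104,-.1208,.1426],-6.7)
im=f['pixels'][140:280,110:270,::-1];cv2.imwrite('pics/s2.png',cv2.resize(im,None,fx=4,fy=4,interpolation=cv2.INTER_CUBIC))
E
```

```text
t 7.13 pos [ 0.6105 -0.1208  0.1768] yh -6.64 F [ 0.  -0.2 -1.7] w 0.473 g 46.513452140497975
shift [ 0.  -0.1 34.2]
drz 0.06
```

View pics/s2.png

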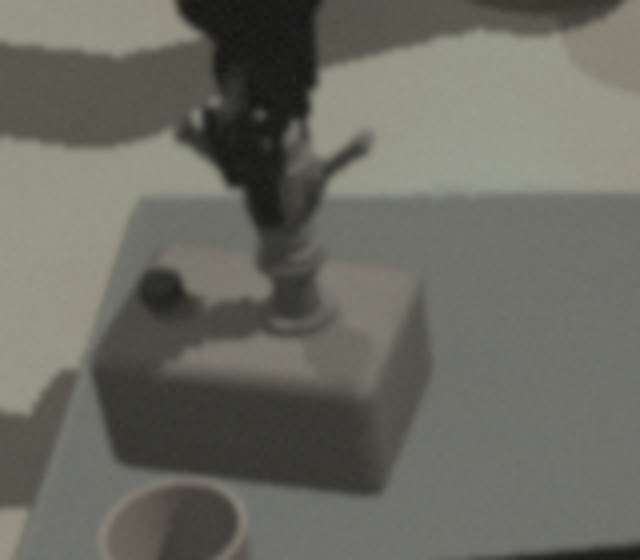

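The coupler is centred over the neck (crop about (285, 240)) with both arms raised. I'll lower it gently and watch the force.

>>> servo_tool:
  rows:
    - {"translation":[0,0,5],"dr":[0,0,0],"jaw":0.3}
    - {"translation":[0,0,10],"dr":[0,0,0],"jaw":0.3}
    - {"translation":[0,0,14],"dr":[0,0,0],"jaw":0.3}
    - {"translation":[0,0,17],"dr":[0,0,0],"jaw":0.3}
    - {"translation":[0,0,20],"dr":[0,0,0],"jaw":0.3}

```text
time: 7.55
ee_pos: [0.6106, -0.1215, 0.1561]
eef_rot: [[0.117, 0.993, 0.0], [0.993, -0.117, 0.0], [0.0, 0.0, -1.0]]
force: [0.2, 0.2, -3.1]
width: 0.48
gripper_force: 46.5
```

No contact yet (only the weight), and it is partway down the neck. I'll continue.

>>> servo_tool:
  rows:
    - {"translation":[0,0,3],"dr":[0,0,0],"jaw":0.3}
    - {"translation":[0,0,6],"dr":[0,0,0],"jaw":0.3}
    - {"translation":[0,0,8],"dr":[0,0,0],"jaw":0.3}
    - {"translation":[0,0,10],"dr":[0,0,0],"jaw":0.3}
    - {"translation":[0,0,11],"dr":[0,0,0],"jaw":0.3}

```text
time: 7.97
ee_pos: [0.6106, -0.1213, 0.1449]
eef_rot: [[0.116, 0.993, -0.0], [0.993, -0.116, 0.0], [0.0, -0.0, -1.0]]
force: [-1.0, 0.9, -2.9]
width: 0.472
gripper_force: 46.5
```

>>> servo_tool:
  rows:
    - {"translation":[0,0,1],"dr":[0,0,0],"jaw":0.3}
    - {"translation":[0,0,2],"dr":[0,0,0],"jaw":0.3}
    - {"translation":[0,0,2.5],"dr":[0,0,0],"jaw":0.3}
    - {"translation":[0,0,3],"dr":[0,0,0],"jaw":0.3}
    - {"translation":[0,0,3],"dr":[0,0,0],"jaw":0.3}

```text
time: 8.38
ee_pos: [0.6106, -0.1213, 0.1422]
eef_rot: [[0.116, 0.993, -0.0], [0.993, -0.116, 0.0], [0.0, -0.0, -1.0]]
force: [0.7, 0.3, -2.3]
width: 0.471
gripper_force: 46.5
```

>>> servo_tool:
  rows:
    - {"translation":[0,0,0.5],"dr":[0,0,0],"jaw":0.3}
    - {"translation":[0,0,1],"dr":[0,0,0],"jaw":0.3}
    - {"translation":[0,0,1.5],"dr":[0,0,0],"jaw":0.3}
    - {"translation":[0,0,1.5],"dr":[0,0,0],"jaw":0.3}
    - {"translation":[0,0,1.5],"dr":[0,0,0],"jaw":0.3}

```text
time: 8.8
ee_pos: [0.6107, -0.1214, 0.142]
eef_rot: [[0.116, 0.993, 0.001], [0.993, -0.116, -0.0], [-0.0, 0.001, -1.0]]
force: [-3.7, 0.3, 6.1]
width: 0.469
gripper_force: 47.5
```

Contact came at the expected height with about 9 N, so it is seated. Next I release and rise.

>>> servo_tool:
  rows:
    - {"translation":[0,0,-0.5],"dr":[0,0,0],"jaw":0.6}
    - {"translation":[0,0,-0.5],"dr":[0,0,0],"jaw":1}
    - {"translation":[0,0,-0.5],"dr":[0,0,0],"jaw":1}
    - {"translation":[0,0,-0.5],"dr":[0,0,0],"jaw":1}
    - {"translation":[0,0,-0.5],"dr":[0,0,0],"jaw":1}

```text
time: 9.22
ee_pos: [0.6106, -0.1213, 0.1411]
eef_rot: [[0.116, 0.993, -0.0], [0.993, -0.116, 0.0], [0.0, -0.0, -1.0]]
force: [0.4, 0.8, -0.2]
width: 0.994
gripper_force: 0.0
```

>>> servo_tool:
  rows:
    - {"translation":[0,0,-5],"dr":[0,0,0],"jaw":1}
    - {"translation":[0,0,-30],"dr":[0,0,0],"jaw":1}
    - {"translation":[0,0,-60],"dr":[0,0,0],"jaw":1}
    - {"translation":[0,0,-90],"dr":[0,0,0],"jaw":1}
    - {"translation":[0,0,-110],"dr":[0,0,0],"jaw":1}

```text
time: 9.63
ee_pos: [0.611, -0.1214, 0.2553]
eef_rot: [[0.116, 0.993, 0.004], [0.993, -0.116, -0.001], [-0.0, 0.004, -1.0]]
force: [-0.1, 0.3, 0.6]
width: 1.002
gripper_force: 0.0
```

```bash
python3 - <<'E'
from h import *
for i in range(4): imaging.grab_frame('wrist')
f=grab('wrist');C=cloud(f);Z=C[...,2];ok=f['range_z']>0;save(f,'w4')
D=np.hypot(C[...,0]-.6104,C[...,1]+.1223)
st=ok&(Z>.183)&(Z<.2)&(D<.021);print('stub',st.sum(),np.median(Z[st]),cv2.minEnclosingCircle(C[st][:,:2].astype(np.float32)))
for sg in (1,-1):
    a=ok&(Z>.15)&(Z<.205)&(sg*(C[...,1]+.1223)>.025)&(D<.075)&(abs(C[...,0]-.61)<.025)
    P=C[a];far=P[D[a]>np.percentile(D[a],70)];print(sg,a.sum(),far.mean(0),D[a].max(),P[:,2].max())
go([.6104,-.1223,.255],83.3)
E
```

```text
stub 1885 0.19095216709583812 ((0.6109697222709656, -0.1224617063999176), 0.016666052863001823)
1 869 [ 0.61712387 -0.07161431  0.18977286] 0.05429335619686915 0.1920178085781412
-1 879 [ 0.60564333 -0.16926286  0.19100638] 0.051626822119125816 0.19369742395697492
t 9.88 pos [ 0.6103 -0.1212  0.2502] yh -6.68 F [ 0.1 -0.7 -0.9] w 1.001 g 0.0
shift [-1.   0.2 -4.8]
drz -89.98
```

View pics/w4.png

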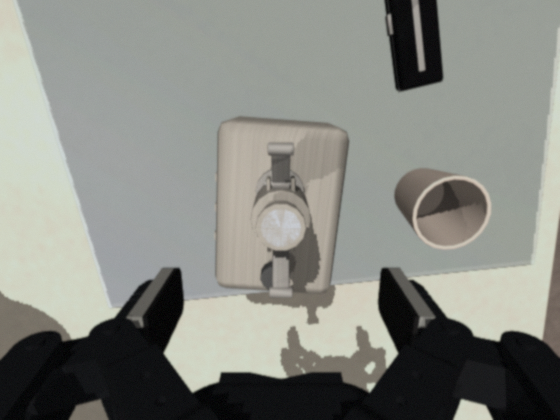

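The coupler is seated (stub at (228, 282), top z = 0.191) with both arms raised. Next I turn the gripper 90° so the fingers line up over the arms.

>>> servo_tool:
  rows:
    - {"translation":[0,0,0],"dr":[0,0,-7],"jaw":1}
    - {"translation":[0,0,0],"dr":[0,0,-14],"jaw":1}
    - {"translation":[0,0,0],"dr":[0,0,-21],"jaw":1}
    - {"translation":[0,0,0],"dr":[0,0,-28],"jaw":1}
    - {"translation":[0,0,0],"dr":[0,0,-35],"jaw":1}

```text
time: 10.3
ee_pos: [0.6101, -0.1212, 0.2491]
eef_rot: [[-0.48, 0.877, -0.003], [0.877, 0.48, 0.001], [0.003, -0.003, -1.0]]
force: [0.9, 0.8, -0.8]
width: 1.0
gripper_force: 0.0
```

>>> servo_tool:
  rows:
    - {"translation":[0,0,0],"dr":[0,0,-7],"jaw":1}
    - {"translation":[0,0,0],"dr":[0,0,-14],"jaw":1}
    - {"translation":[0,0,0],"dr":[0,0,-21],"jaw":1}
    - {"translation":[0,0,0],"dr":[0,0,-28],"jaw":1}
    - {"translation":[0,0,0],"dr":[0,0,-35],"jaw":1}

```text
time: 10.72
ee_pos: [0.6101, -0.1212, 0.249]
eef_rot: [[-0.896, 0.444, -0.003], [0.444, 0.896, 0.001], [0.004, -0.001, -1.0]]
force: [0.2, -0.6, -0.5]
width: 1.004
gripper_force: 0.0
```

>>> servo_tool:
  rows:
    - {"translation":[0,0,5],"dr":[0,0,-7],"jaw":1}
    - {"translation":[0,0,12],"dr":[0,0,-14],"jaw":1}
    - {"translation":[0,0,20],"dr":[0,0,-20],"jaw":1}
    - {"translation":[0,0,25],"dr":[0,0,-20],"jaw":1}
    - {"translation":[0,0,25],"dr":[0,0,-20],"jaw":1}

```text
time: 11.13
ee_pos: [0.6097, -0.1211, 0.2232]
eef_rot: [[-0.993, 0.12, -0.005], [0.12, 0.993, 0.001], [0.005, 0.001, -1.0]]
force: [0.4, -0.8, -0.0]
width: 0.999
gripper_force: 0.0
```

```bash
cat > look.py <<'E'
from h import *
import sys
for i in range(4): imaging.grab_frame('wrist')
f=grab('wrist');C=cloud(f);Z=C[...,2];ok=f['range_z']>0;save(f,sys.argv[1])
D=np.hypot(C[...,0]-.6104,C[...,1]+.1223)
st=ok&(Z>.183)&(Z<.2)&(D<.021);c=cv2.minEnclosingCircle(C[st][:,:2].astype(np.float32));print('stub',st.sum(),np.median(Z[st]),c)
for sg in (1,-1):
    a=ok&(Z>.13)&(Z<.205)&(sg*(C[...,1]+.1223)>.025)&(D<.075)&(abs(C[...,0]-.61)<.025)
    P=C[a];far=P[D[a]>np.percentile(D[a],70)];print(sg,a.sum(),far.mean(0),D[a].max(),P[:,2].max())
go([c[0][0],c[0][1],.18],83.3)
E
python3 look.py w5
```

```text
stub 2357 0.1909478698650385 ((0.61109858751297, -0.12265001982450485), 0.01660056784749031)
1 1258 [ 0.61591877 -0.07309916  0.1892127 ] 0.0542691988769844 0.1917599113768024
-1 1251 [ 0.60432914 -0.17020752  0.19113569] 0.05305110732382942 0.1937619859700597
t 11.38 pos [ 0.6108 -0.1213  0.2267] yh 83.24 F [ 0.2 -0.4  0.7] w 0.999 g 0.0
shift [-0.5 -1.3 46.7]
drz -0.06
```

View pics/w5.png

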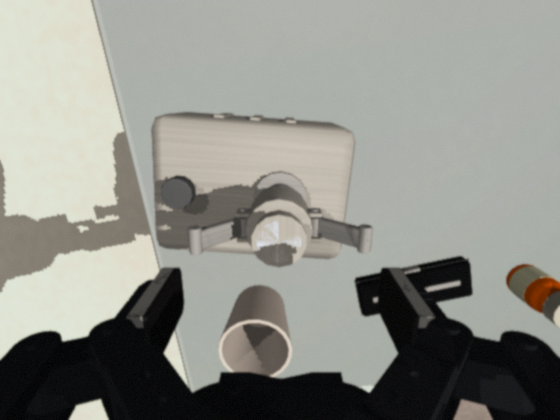

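Both arm tips, (238, 195) and (237, 366), lie under the open fingers and symmetric about the tool centre. I'll press straight down.

>>> servo_tool:
  rows:
    - {"translation":[0,-1,12],"dr":[0,0,0],"jaw":1}
    - {"translation":[0,-1.3,25],"dr":[0,0,0],"jaw":1}
    - {"translation":[0,-1.3,38],"dr":[0,0,0],"jaw":1}
    - {"translation":[0,-1.3,46],"dr":[0,0,0],"jaw":1}
    - {"translation":[0,-1.3,52],"dr":[0,0,0],"jaw":1}

```text
time: 11.8
ee_pos: [0.6102, -0.124, 0.1735]
eef_rot: [[-0.993, 0.118, -0.0], [0.118, 0.993, -0.003], [-0.0, -0.003, -1.0]]
force: [-0.8, -3.5, 7.7]
width: 1.0
gripper_force: 3.2
```

>>> servo_tool:
  rows:
    - {"translation":[0,0,3],"dr":[0,0,0],"jaw":1}
    - {"translation":[0,0,6],"dr":[0,0,0],"jaw":1}
    - {"translation":[0,0,9],"dr":[0,0,0],"jaw":1}
    - {"translation":[0,0,12],"dr":[0,0,0],"jaw":1}
    - {"translation":[0,0,15],"dr":[0,0,0],"jaw":1}

```text
time: 12.22
ee_pos: [0.611, -0.1227, 0.16]
eef_rot: [[-0.993, 0.117, 0.002], [0.117, 0.993, -0.0], [-0.002, -0.0, -1.0]]
force: [-0.5, -0.6, 7.5]
width: 0.996
gripper_force: 3.1
```

```bash
python3 look.py w6
```

```text
stub 5156 0.1909045066591765 ((0.6109086871147156, -0.12154079228639603), 0.016837241128087044)
1 4313 [ 0.60881835 -0.06996128  0.18759078] 0.06253967523410162 0.2049985207403095
-1 4134 [ 0.5964092  -0.17227439  0.188795  ] 0.0612465185895409 0.20497618714718926
t 12.47 pos [ 0.6108 -0.1226  0.1594] yh 83.31 F [1.1 0.5 3.3] w 0.999 g 1.7394439433701336
shift [ -0.    1.1 -20.6]
drz 0.01
```

View pics/w6.png

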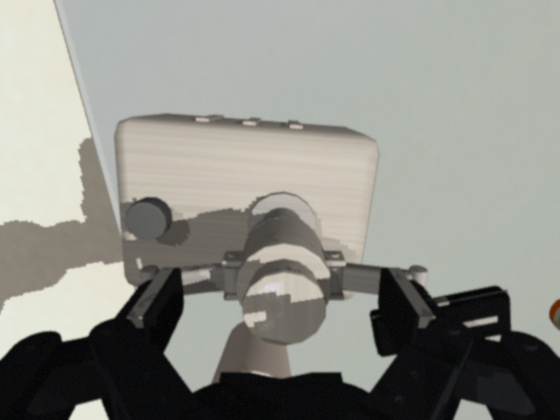

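Both arms are being pressed down together and are near level (tips at (272, 150) and (274, 420)). I'll continue.

>>> servo_tool:
  rows:
    - {"translation":[0,0,3],"dr":[0,0,0],"jaw":1}
    - {"translation":[0,0,6],"dr":[0,0,0],"jaw":1}
    - {"translation":[0,0,9],"dr":[0,0,0],"jaw":1}
    - {"translation":[0,0,12],"dr":[0,0,0],"jaw":1}
    - {"translation":[0,0,15],"dr":[0,0,0],"jaw":1}

```text
time: 12.88
ee_pos: [0.6109, -0.1226, 0.1452]
eef_rot: [[-0.993, 0.116, 0.002], [0.116, 0.993, -0.0], [-0.002, -0.0, -1.0]]
force: [-0.3, 1.4, 8.7]
width: 1.0
gripper_force: 3.6
```

>>> servo_tool:
  rows:
    - {"translation":[0,0,4],"dr":[0,0,0],"jaw":1}
    - {"translation":[0,0,8],"dr":[0,0,0],"jaw":1}
    - {"translation":[0,0,12],"dr":[0,0,0],"jaw":1}
    - {"translation":[0,0,16],"dr":[0,0,0],"jaw":1}
    - {"translation":[0,0,17],"dr":[0,0,0],"jaw":1}

```text
time: 13.3
ee_pos: [0.6105, -0.1225, 0.1271]
eef_rot: [[-0.993, 0.116, 0.0], [0.116, 0.993, 0.0], [-0.0, 0.0, -1.0]]
force: [-0.1, -0.1, 6.4]
width: 1.0
gripper_force: 2.4
```

>>> servo_tool:
  rows:
    - {"translation":[0,0,0],"dr":[0,0,0],"jaw":0.9}
    - {"translation":[0,0,0],"dr":[0,0,0],"jaw":0.8}
    - {"translation":[0,0,0],"dr":[0,0,0],"jaw":0.7}
    - {"translation":[0,0,0],"dr":[0,0,0],"jaw":0.6}
    - {"translation":[0,0,0],"dr":[0,0,0],"jaw":0.55}
  grip_force: 25

```text
time: 13.72
ee_pos: [0.6107, -0.122, 0.1281]
eef_rot: [[-0.993, 0.116, 0.001], [0.116, 0.993, 0.001], [-0.001, 0.001, -1.0]]
force: [-1.0, 2.1, 8.4]
width: 0.664
gripper_force: 25.8
```

>>> servo_tool:
  rows:
    - {"translation":[0,0,0],"dr":[0,0,0],"jaw":0.5}
    - {"translation":[0,0,0],"dr":[0,0,0],"jaw":0.5}
    - {"translation":[0,0,0],"dr":[0,0,0],"jaw":0.5}
    - {"translation":[0,0,0],"dr":[0,0,0],"jaw":0.5}
    - {"translation":[0,0,0],"dr":[0,0,0],"jaw":0.5}

```text
time: 14.13
ee_pos: [0.6107, -0.122, 0.1281]
eef_rot: [[-0.993, 0.116, 0.001], [0.116, 0.993, 0.001], [-0.001, 0.001, -1.0]]
force: [-1.0, 3.2, 8.4]
width: 0.663
gripper_force: 25.8
```

>>> servo_tool:
  rows:
    - {"translation":[0,0,0],"dr":[0,0,0],"jaw":0.5}
    - {"translation":[0,0,0],"dr":[0,0,0],"jaw":0.5}
    - {"translation":[0,0,0],"dr":[0,0,0],"jaw":0.5}
    - {"translation":[0,0,0],"dr":[0,0,0],"jaw":0.8}
    - {"translation":[0,0,0],"dr":[0,0,0],"jaw":1}
  grip_force: 45

```text
time: 14.55
ee_pos: [0.6099, -0.1224, 0.1262]
eef_rot: [[-0.993, 0.116, -0.002], [0.116, 0.993, 0.0], [0.002, 0.0, -1.0]]
force: [0.9, -0.2, -0.7]
width: 0.901
gripper_force: 0.0
```

>>> servo_tool:
  rows:
    - {"translation":[0,0,0],"dr":[0,0,0],"jaw":1}
    - {"translation":[0,0,0],"dr":[0,0,0],"jaw":1}
    - {"translation":[0,0,0],"dr":[0,0,0],"jaw":1}
    - {"translation":[0,0,-10],"dr":[0,0,0],"jaw":1}
    - {"translation":[0,0,-40],"dr":[0,0,0],"jaw":1}

```text
time: 14.97
ee_pos: [0.6082, -0.1221, 0.1627]
eef_rot: [[-0.993, 0.116, -0.009], [0.116, 0.993, 0.003], [0.01, 0.001, -1.0]]
force: [0.4, 0.1, -0.8]
width: 0.999
gripper_force: 0.0
```

>>> servo_tool:
  rows:
    - {"translation":[0,0,-30],"dr":[0,0,0],"jaw":1}
    - {"translation":[0,0,-60],"dr":[0,0,0],"jaw":1}
    - {"translation":[0,0,-80],"dr":[0,0,0],"jaw":1}
    - {"translation":[0,0,-80],"dr":[0,0,0],"jaw":1}
    - {"translation":[0,0,-80],"dr":[0,0,0],"jaw":1}

```text
time: 15.38
ee_pos: [0.6109, -0.1227, 0.2494]
eef_rot: [[-0.993, 0.116, 0.003], [0.116, 0.993, -0.001], [-0.004, -0.0, -1.0]]
force: [0.2, 0.5, -1.1]
width: 1.001
gripper_force: 0.0
```

```bash
python3 look.py w7 ; python3 - <<'E'
from h import *
f=grab('scene')
im=f['pixels'][150:270,110:250,::-1];a=cv2.resize(im,(400,343),interpolation=cv2.INTER_CUBIC)
b=cv2.resize(cv2.imread('pics/w7.png')[90:350,120:420],(400,343),interpolation=cv2.INTER_CUBIC)
cv2.imwrite('pics/c7.png',np.hstack([a,b]))
E
```

```text
stub 1987 0.19093520072032574 ((0.6112355589866638, -0.1221785694360733), 0.016930950805544853)
1 171 [ 0.61140731 -0.09406971  0.15183324] 0.031115031388161383 0.17024297215453327
-1 121 [ 0.60446718 -0.14969278  0.15015377] 0.030432038064023843 0.17004532952992957
t 15.63 pos [ 0.61   -0.1225  0.2457] yh 83.32 F [-0.5  0.  -0.1] w 0.995 g 0.0
shift [-1.4  0.4 65.6]
drz 0.02
```

View pics/c7.png

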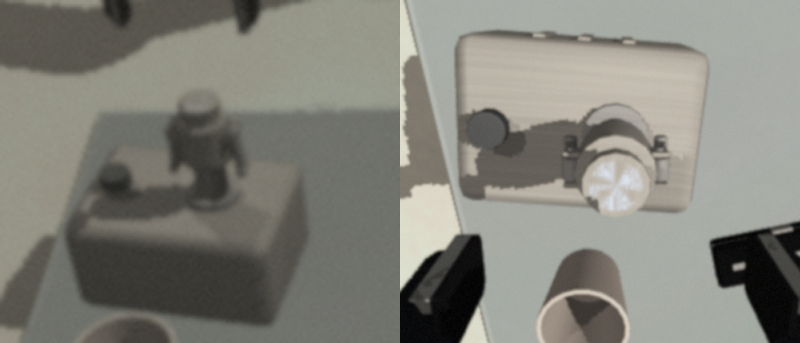

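Both arms hang folded against the neck (left crop about (175, 155) and (240, 165)). They reach about 31 mm from the axis, as expected when locked. The coupler top is still at 0.191 and the gripper is clear.

```bash
python3 -c "
from plant import job
print(job.sign_off())"
```

```text
the job is handed in; nothing more can be done
None
```

The coupler stands fully down on the grooved neck with both cam arms folded home in step, the gripper is clear, and the job was handed in at about 16 s of the 59 s limit.

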